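# Hang the wire basket on the hook inside the cupboard door

### The arm

A 7-joint arm with a two-finger parallel gripper is mounted at the origin on the work surface. World frame = base frame: x ahead of the robot, y to its left, z up, the work surface at z = 0. Lengths are in mm, angles in rad, forces in N, time in s.
With the tool pointing down it reaches from about 425 to 875 mm from the base axis. Payload 8.4 kg.
Tool frame: the origin (TCP) lies between the finger pads; the fingertips stand tcp_to_tips ahead of it and the grasp point (between the pads) lies 11 mm behind it (tcp_to_tips is the distance from the TCP to the fingertips, in mm); z points along the fingers, y is the line along which they close (so a half turn about z gives the same grasp; the last joint's range is limited). The gripper opens to 87 mm and grips with 3 to 60 N. Pads are 19 mm wide; open, the fingers measure 117 mm over their backs; the gripper's body (75 mm by 190 mm) begins 51 mm behind the grasp point.
Start: joints at [1.048, 0.333, 0.04, 1.465, -0.013, 1.343, -0.059], TCP at [267.273, -592.477, 230.546] pointing down, gripper open.
Joint ranges: [-2.58, 2.58], [-0.38, 2.09], [-1.3, 1.39], [0.25, 2.4], [-1.5, 4.64], [0.08, 2.09], [-2.65, 2.65]. Speed limits (rad/s): [2.22, 2.22, 2.79, 2.79, 3.14, 3.14, 3.14].

### API

Orientations are given as [roll, pitch, yaw] about the fixed x, y, z axes, in that order (R = Rz(yaw) Ry(pitch) Rx(roll)).
In Python, from station import * gives the robot as it stands.
- The arm moves only by the tool play_rows, never from a script. Its argument "series" is one flat list of numbers, 7 for each row, row after row: the turn, a rotation vector about the tool's x, y, z in degrees, then the shift along the tool's x, y, z in cm, then the finger opening in cm, from 0 to 8.7. A call has 1 to 8 rows; each row is the pose to reach, as a shift and turn from the pose commanded when the call began, along the tool's axes at that moment; what a row does not reach only later rows make up. A row lasts 1/10 s, in which the tool goes at most 50 mm and 8.59 degrees, less where a joint would pass 70% of its speed; a pose out of reach is approached as far as the arm can. A call with a gripper value outside its range is refused whole. The fingers move at their own pace and stop on an object; the grip force is fixed at half the most. Time passes only in rows, so rows that repeat a pose let the fingers close. It gives the time, the measured TCP pose, the force, the opening and the grip force at its end, in the units of the state.
- get_state(): the state, without advancing time (a new reading comes with each control period).
- grab_frame(name): name is "scene" or "side" or "wrist"; returns a dict with "frame" (420x560x3 uint8, blue, green, red), "depth" (420x560 float32, mm along the optical axis (not along the pixel's ray), 0 where there is no reading), "fx", "fy", "cx", "cy" (pixels), "T" (4x4, takes a point from camera to world coordinates); the wrist camera has in their place "T_tool_cam" (4x4, takes a point from camera to tool coordinates, whose origin is the TCP and whose axes are the flange's). Camera axes: x right, y down, z forward; pixel columns grow to the right and rows downward; lengths in mm; the calibration is good to about 2 mm. A picture is of the moment at which its call begins: read the wrist's pose just before it.
- hand_in(): hands the job in; it is judged then, once.
The state is a dict: "t": time; "q": joint angles; "joint_velocities": joint speeds; "effort": joint torques, N m; "eef_pos": TCP position; "tcp_rot": TCP orientation; "contact_force": force on the tool from outside, world axes, zero at the start; "moment": the same for the moment, N m; "finger_gap": finger opening in mm; "grasp_force": force on a finger pad.
Only numpy, scipy, OpenCV 4.12 (cv2) and the standard library are available. Lean on these libraries where they do the work, as an engineer would, in place of code of your own. Each camera call takes 0.05 s, during which the arm holds its last target. There are 200 camera calls.

### The job

Swing the bench cupboard's door wide open by its handle, roughly square to the cupboard. Then hang the wire basket by the middle of its handle on the hook on the inside of the door, so that it hangs still and level, and leave the door standing open with nothing else disturbed.

Things in the scene. Friction and masses are not known exactly. Their poses are not given: they have to be found in the camera images.
- cupboard: Small steel bench cupboard, fixed, cream with one pale blue door, standing on the bench to the robot's left: 220 deep (own x), 224 wide (own y), 300 mm high. Origin: centre of its underside. Its front, the door side, looks along its own -x, which points mostly to world -y (to the robot's right), give or take 7 degrees.
- cupboard_door (a joint): Door's angle: 0 shut, grows as it opens (counter-clockwise seen from above), 1.57 square to the cupboard, stop at 1.9. No latch; may start up to 0.15 ajar. The stiff hinge (0.25 N m friction) holds the door wherever it is left. The door is 222 wide, 16 mm thick, its top edge 296 mm above the bench, its lower edge 4 mm.
- door_hinge (a point): Point on the door's vertical hinge axis, 270 mm above the bench, in the plane of the door's inner face. Own axes (turn with the door): y along the door to its free edge, x out of the door's inner face, z up. The hinge is at the end of the front farther from the robot.
- door_handle (a point): Point to grip on the door's handle: a vertical round steel bar 12 mm thick, from 175 to 281 mm above the bench, its centre line 35 mm out from the outer face and 185 mm from the hinge, held by a 12 mm post into the door at each end. This point is on the bar's centre line, 270 mm above the bench, 17 mm below the handle's top. Axes as door_hinge.
- hook_seat (a point): Seat of the upturned J hook (10 mm round steel) on the door's inner face, in the cupboard while shut: where the basket bar's centre lies when hung, 45 mm out from the face, 110 mm from the hinge, 268 mm above the bench. Axes as door_hinge. The hook's centre line, seen from here: level at z = -10 from x = -7 to 7, rising to its tip at x = 23, z = 16 and to the face at x = -45, z = 16 mm.
- basket: Stainless wire basket standing on the bench, empty, 0.17 to 0.35 kg: 70 wide (own x), 130 long (own y), 60 mm high to its rim, with a rigid bow handle. Origin: centre of its underside, z up. It looks the same turned half round.
- basket_bar (a point): Middle of the basket's handle bar: a straight round bar of 10 mm along the basket's own y, 150 mm above its underside and 90 mm above its rim (centre line), straight for 48 mm either side, then bent down into uprights 60 mm either side. The hook passes across under the bar here, so fingers must grip beside this point. Axes as the basket's.
- flask: Conical glass flask, loose, 80 mm across at the foot, 124 mm high; leave alone. Origin: centre of its underside.
- reagent_bottle: Round brown reagent bottle with white cap, loose, 64 mm across, 130 mm high; leave alone. Origin: centre of its underside.
- pipette: Black hand pipette lying on the bench, loose, 230 mm long, 24 mm thick; leave alone. Origin: near its middle, on its underside.
Things that resemble listed ones, but are neither listed nor needed, are in the scene too. There is more than one size of the basket; the one meant has the size given above.

How it is judged (in metres and radians):
On the way, in this order (a step that is already met when the one before it is completed fails the run):
1. the door is being drawn open by its handle (value of joint cupboard_door between 0.3 and 1.2 rad and distance between the grasp point and door_handle below 0.07 m and contact force between the fingers and cupboard above 0.2 N), for 0.05 s.
2. the cupboard door stands wide open (75 degrees or more) (value of joint cupboard_door above 1.3 rad), for 0.2 s.
3. the basket's weight is on the hook, by the middle of its handle (distance between basket_bar and hook_seat below 0.025 m and contact force between basket and cupboard above 1 N and contact force between basket and the fingers below 0.1 N), for 0.2 s.
At the end, for the whole second after the job is handed in: The door stands open by at least 75 degrees (1.3 rad); the basket hangs on the door's hook, released, the middle of its handle bar within 25 mm of the hook's seat, tilted less than 11 degrees and moving slower than 50 mm/s (value of joint cupboard_door above 1.3 rad and distance between basket_bar and hook_seat below 0.025 m and contact force between basket and cupboard above 1 N and angle between basket's own z axis and vertical below 0.2 rad and linear speed of basket below 0.05 m/s); the robot touches nothing.
It fails at once if the flask is moved more than 30 mm or tipped (distance of flask from where it was at the start of the episode above 0.03 m or angle between flask's own z axis and vertical above 0.5 rad).
It fails at once if the reagent bottle is moved more than 30 mm or tipped (distance of reagent_bottle from where it was at the start of the episode above 0.03 m or angle between reagent_bottle's own z axis and vertical above 0.5 rad).
It fails at once if the pipette is moved more than 30 mm (distance of pipette from where it was at the start of the episode above 0.03 m).
It also fails if it takes over 64 s, if anything falls off the work surface, if the arm or the gripper's body presses on something with over 40 N, if the wrist force passes 120 N, or if a joint passes its speed limit or range.

## Working session

There is one attempt and no reset: what is moved stays moved. The work goes in short steps, Python scripts to look and compute and a tool call to move; the robot and the scene stay as the last step left them, time stands still between calls to the robot, and variables do not carry over. Pictures are saved under pics/ and viewed, at most 10 in all, crops included, and the job is handed in when it is done.

Besides the shell and the picture viewer there is one more tool, called after "Call:" as name(argument=value, ...) on one line, values as JSON. play_rows: Moves the arm, as the interface text tells. Its arguments: {"type":"object","properties":{"series":{"type":"array","items":{"type":"number"}}},"required":["series"]}

```bash
ls; mkdir -p pics; python3 - <<'E'
from station import *
import cv2,numpy as np,pickle
s=get_state();print({k:np.round(v,3) for k,v in s.items()})
for n in ("scene","side"):
    f=grab_frame(n);pickle.dump(f,open(n+".pkl","wb"));cv2.imwrite(f"pics/{n}0.png",f["frame"]);print(n,f["fx"],f["cx"],f["cy"],np.round(f["T"],3).tolist())
E
```

```text
pics
{'t': np.float64(0.0), 'q': array([ 1.048,  0.334,  0.04 ,  1.466, -0.013,  1.343, -0.059]), 'joint_velocities': array([ 0.001, -0.002,  0.001, -0.002, -0.002, -0.002, -0.   ]), 'effort': array([ 0.0000e+00, -6.5637e+01,  1.3350e+00, -4.0380e+01, -6.0000e-02,
        4.5000e-02,  0.0000e+00]), 'eef_pos': array([ 267.08 , -592.116,  229.691]), 'tcp_rot': array([-3.14 ,  0.   ,  0.424]), 'contact_force': array([ 0.067, -0.051,  0.585]), 'moment': array([-0.002, -0.032, -0.031]), 'grasp_force': np.float64(0.0), 'finger_gap': np.float64(87.12)}
scene 526.1139945491285 276.6407783080833 212.1487072925123 [[0.883, 0.267, -0.387, 1068.788], [0.47, -0.491, 0.733, -931.741], [0.006, -0.829, -0.559, 906.205], [0.0, 0.0, 0.0, 1.0]]
side 492.02824327458575 276.9425036715786 206.2539748362692 [[-0.908, -0.321, 0.27, 188.781], [-0.419, 0.666, -0.617, 864.945], [0.018, -0.674, -0.739, 1194.136], [0.0, 0.0, 0.0, 1.0]]
```

View pics/scene0.png

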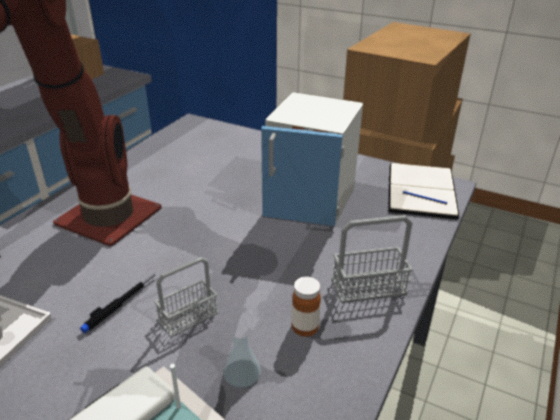

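View pics/side0.png

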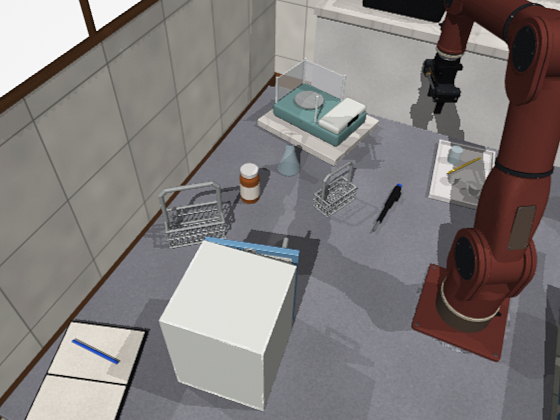

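The scene view shows the cupboard at (310,160) with its handle at (271,152), the two baskets at (187,300) and (372,260), the bottle at (306,306), the flask at (241,365) and the pipette at (115,307). The side view shows the cupboard top at (230,295), the door at (255,250) slightly ajar, and the baskets at (335,192) and (195,215).

```bash
cat > h.py <<'E'
import numpy as np,cv2,pickle
def cloud(f,T=None):
    T=f["T"] if T is None else T
    d=f["depth"];v,u=np.mgrid[:d.shape[0],:d.shape[1]]
    P=np.stack([(u-f["cx"])/f["fx"]*d,(v-f["cy"])/f["fy"]*d,d],-1)@T[:3,:3].T+T[:3,3]
    P[d==0]=np.nan
    return P
def ray(f,uv,z,T=None):
    T=f["T"] if T is None else T
    uv=np.atleast_2d(uv).astype(float)
    d=np.c_[(uv[:,0]-f["cx"])/f["fx"],(uv[:,1]-f["cy"])/f["fy"],np.ones(len(uv))]@T[:3,:3].T
    return T[:3,3]+d*((z-T[2,3])/d[:,2])[:,None]
def rect(p):
    c,s,a=cv2.minAreaRect(p.astype(np.float32));return np.round(c,1),np.round(s,1),round(a,1),np.round(cv2.boxPoints((c,s,a)),0).tolist()
E
python3 - <<'E'
from h import *
for n in ("scene","side"):
    f=pickle.load(open(n+".pkl","rb"));P=cloud(f);x,y,z=P[...,0],P[...,1],P[...,2]
    print(n)
    cup=(abs(z-300)<8)&(x>300)&(x<900)&(y>-150)&(y<500)
    m=cv2.morphologyEx(cup.astype(np.uint8),cv2.MORPH_OPEN,np.ones((3,3)))
    k,l,st,c=cv2.connectedComponentsWithStats(m);i=1+np.argmax(st[1:,4]);q=P[l==i]
    print("cup top",rect(q[:,:2]),q[:,2].mean(),len(q))
    hsv=cv2.cvtColor(f["frame"],cv2.COLOR_BGR2HSV)
    bl=(hsv[...,0]>95)&(hsv[...,0]<120)&(hsv[...,1]>60)&(z>30)&(z<310)&(x>300)&(x<900)&(y>-200)&(y<400)
    b=P[bl];print("door",len(b));
    if len(b)>50: print(rect(b[:,:2])); vx,vy,x0,y0=cv2.fitLine(b[:,:2].astype(np.float32),cv2.DIST_HUBER,0,.01,.01).ravel();print(vx,vy,x0,y0,b[:,2].max())
    # objects on the bench
    m=((z>12)&(z<290)&(x>200)&(x<1000)&(y<150)&(y>-700)&~cup&~bl).astype(np.uint8)
    k,l,st,c=cv2.connectedComponentsWithStats(m)
    for i in range(1,k):
        if st[i,4]>40:
            q=P[l==i];print(st[i].tolist(),rect(q[:,:2])[:3],"z",np.round(np.percentile(q[:,2],[2,50,99])))
E
```

```text
scene
cup top (array([500.8, 375.6]), array([226.4, 245.5]), 6.5, [[375.0, 485.0], [402.0, 241.0], [627.0, 266.0], [599.0, 510.0]]) 297.49330668132365 2492
door 6190
(array([478.5, 264. ]), array([160.2, 272.1]), 64.9, [[321.0, 249.0], [568.0, 134.0], [636.0, 279.0], [389.0, 394.0]])
0.96688384 0.25521678 525.3644 243.21474 297.2424088068442
[332, 216, 81, 81, 2152] (array([805.5,  73.5]), array([177.1, 101.4]), 38.8) z [ 17.  77. 208.]
[154, 258, 64, 74, 1333] (array([ 462.6, -233.4]), array([131.9,  74.3]), 65.6) z [ 16.  57. 154.]
[80, 274, 75, 57, 595] (array([ 295. , -278.9]), array([231.4,  33.8]), 83.1) z [12. 18. 25.]
[291, 278, 30, 57, 1420] (array([ 724.1, -136.9]), array([60.9, 62.5]), 66.8) z [ 16.  92. 131.]
[224, 336, 36, 49, 1151] (array([ 671.5, -329.2]), array([73.7, 45.5]), 32.8) z [ 14.  49. 116.]
[71, 364, 153, 56, 4633] (array([ 585.4, -522.3]), array([212.3, 184.5]), 75.8) z [ 26. 112. 181.]
side
cup top (array([504.7, 366.6]), array([225.8, 258.2]), 6.6, [[378.0, 482.0], [407.0, 225.0], [632.0, 251.0], [602.0, 508.0]]) 299.395962933997 9923
door 773
(array([524.7, 236.3]), array([221.9,  55.2]), 15.7, [[410.0, 233.0], [425.0, 180.0], [639.0, 240.0], [624.0, 293.0]])
0.9744231 0.22472125 488.74908 246.7407 300.4888521732423
[257, 58, 122, 106, 6956] (array([ 661.9, -582.1]), array([309.5, 367.5]), 75.3) z [ 18.  89. 193.]
[433, 102, 11, 12, 86] (array([ 254.7, -532.8]), array([53.1, 21.4]), 58.1) z [223. 244. 272.]
[278, 144, 21, 31, 426] (array([ 657.7, -295.4]), array([70. , 50.3]), 24.7) z [ 14.  48. 119.]
[313, 161, 44, 53, 650] (array([ 466. , -229.1]), array([136.9,  76.4]), 66.1) z [ 17.  58. 157.]
[239, 163, 20, 40, 684] (array([ 722.4, -125.7]), array([63.3, 64.4]), 54.6) z [ 15.  93. 133.]
[158, 181, 67, 63, 1273] (array([806.8,  78.2]), array([176.1, 104.9]), 37.7) z [ 18.  80. 210.]
[372, 184, 29, 47, 301] (array([ 293.4, -273.4]), array([238.2,  30.5]), 85.6) z [13. 19. 27.]
```

```bash
cat >> h.py <<'E'
from scipy.spatial.transform import Rotation as Ro
def rel(s,pos,yaw,roll=180,pitch=0):
    R=Ro.from_euler('xyz',s["tcp_rot"]);T=Ro.from_euler('xyz',[roll,pitch,yaw],degrees=True)
    return np.round(np.r_[(R.inv()*T).as_rotvec(degrees=True),R.inv().apply(np.array(pos)-s["eef_pos"])/10],2).tolist()
def wT(s,f):
    T=np.eye(4);T[:3,:3]=Ro.from_euler('xyz',s["tcp_rot"]).as_matrix();T[:3,3]=s["eef_pos"];return T@f["T_tool_cam"]
E
python3 - <<'E'
from h import *
from station import *
s=get_state();print(rel(s,[464,-231,400],66))
for n in ("scene","side"):
    f=pickle.load(open(n+".pkl","rb"));P=cloud(f);x,y,z=P[...,0],P[...,1],P[...,2]
    m=(np.hypot(x-464,y+231)<90)&(z>140)&(z<165);q=P[m]
    print(n,len(q),np.median(q,0),rect(q[:,:2])[:3],cv2.fitLine(q[:,:2].astype(np.float32),cv2.DIST_HUBER,0,.01,.01).ravel())
    m=(np.hypot(x-458,y-195)<60)&(z>180)&(z<290)&(y<222);q=P[m];print("handle?",len(q),np.median(q,0),rect(q[:,:2]))
E
```

```text
[-0.08, -0.02, -41.72, 32.8, -24.85, -16.99]
scene 240 [ 463.0557193  -238.05038607  150.58812339] (array([ 463. , -233.7]), array([122.1,  12.8]), 64.9) [ 4.1360378e-01  9.1045696e-01  4.6390979e+02 -2.3642665e+02]
handle? 489 [432.75354232 214.93568345 240.46145489] (array([445.7, 200.1]), array([43.9, 73.3]), 89.2, [[409.0, 179.0], [482.0, 178.0], [483.0, 222.0], [409.0, 223.0]])
side 110 [ 466.92335215 -220.93104665  151.34901107] (array([ 465.2, -228.6]), array([126.6,  14. ]), 65.2) [ 4.2940462e-01  9.0311223e-01  4.6529221e+02 -2.2407306e+02]
handle? 61 [455.18028291 203.25522478 284.4229797 ] (array([443.5, 211.8]), array([25.4, 59.7]), 54.8, [[412.0, 219.0], [461.0, 184.0], [475.0, 205.0], [426.0, 239.0]])
```

Call:
play_rows(series=[0,0,-8,4,-3,-3,8.7,0,0,-16,8,-6,-6,8.7,0,0,-24,12,-9,-9,8.7,0,0,-32,16,-12,-12,8.7,0,0,-41,20,-15,-15,8.7,0,0,-41,24,-18,-17,8.7,0,0,-41,28,-21,-17,8.7,0,0,-41,31,-24,-17,8.7])

```text
t: 0.9
eef_pos: [437.6, -275.8, 397.9]
tcp_rot: [3.14, 0.0, 1.139]
contact_force: [1.5, 0.7, -0.1]
finger_gap: 87.0
grasp_force: 0.0
```

```bash
python3 - <<'E'
from h import *
from station import *
s=get_state();print(s["t"],s["eef_pos"],s["tcp_rot"],s["q"])
f=grab_frame("wrist");pickle.dump((s,f),open("w1.pkl","wb"));cv2.imwrite("pics/w1.png",f["frame"]);print(np.round(f["T_tool_cam"],3).tolist())
s=get_state();print(s["eef_pos"],s["tcp_rot"])
print(rel(s,[470,190,400],103))
E
```

```text
0.9 [ 437.64855608 -275.789205    397.93038204] [3.14015851e+00 2.62248211e-04 1.13895599e+00] [ 0.74143254  0.03901589 -0.27439434  1.47708255  0.01079689  1.62550662
  0.03600239]
[[0.001, -0.963, -0.269, 73.911], [1.0, 0.0, 0.002, -0.827], [-0.002, -0.269, 0.963, -154.236], [0.0, 0.0, 0.0, 1.0]]
[ 441.97437066 -266.65178508  398.80450946] [ 3.13908324 -0.00336433  1.14989034]
[0.2, -0.14, -37.12, 42.82, -16.1, -0.02]
```

View pics/w1.png

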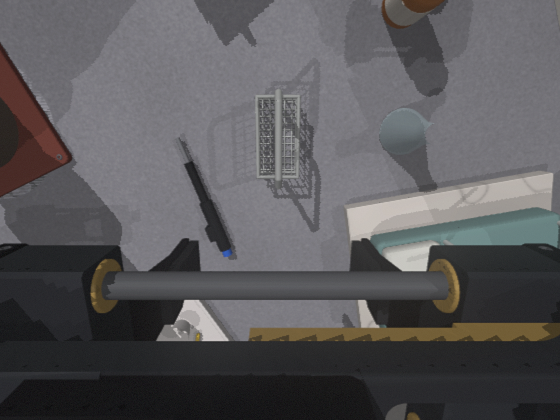

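The wrist view shows the small basket with its bar from about (279,92) to (278,185), the pipette left (205,210), and the flask right (404,130). Next, the handle.

Call:
play_rows(series=[0,0,0,4.5,-1.5,-0.5,8.7,0,0,-7,9,-3,-1,8.7,0,0,-14,13.5,-5,-1.5,8.7,0,0,-21,18,-7,-2,8.7,0,0,-28,22.5,-9,-2.5,8.7,0,0,-37,27,-11,-3,8.7,0,0,-37,31.5,-12.5,-3,8.7,0,0,-37,36,-14,-3,8.7])

```text
t: 1.75
eef_pos: [459.8, 110.0, 427.0]
tcp_rot: [3.141, 0.001, 1.786]
contact_force: [1.9, -0.1, -0.2]
finger_gap: 87.0
grasp_force: 0.0
```

Call:
play_rows(series=[0,0,0,0,0,0,8.7,0,0,0,0,0,0,8.7])

```text
t: 1.95
eef_pos: [460.0, 108.9, 426.5]
tcp_rot: [-3.141, -0.0, 1.788]
contact_force: [1.0, -1.3, -0.6]
finger_gap: 86.8
grasp_force: 0.0
```

```bash
python3 - <<'E'
from h import *
from station import *
s=get_state();print(s["t"],s["eef_pos"],s["tcp_rot"],s["q"])
f=grab_frame("wrist");pickle.dump((s,f),open("w2.pkl","wb"));cv2.imwrite("pics/w2.png",f["frame"])
P=cloud(f,wT(s,f));x,y,z=P[...,0],P[...,1],P[...,2]
m=(z>275)&(z<295)&(x>300)&(x<700)&(y<215)&(y>100);q=P[m];print(len(q),rect(q[:,:2]),np.median(q,0))
E
```

```text
1.95 [460.00452713 108.91145033 426.501762  ] [-3.14076700e+00 -4.01584066e-05  1.78766527e+00] [ 0.3824568  -0.03701384 -0.6728262   1.48811764 -0.02331134  1.68321776
 -0.0757632 ]
449 (array([455.8, 200.4]), array([12. , 31.8]), 13.6, [[446.0, 214.0], [454.0, 183.0], [465.0, 186.0], [458.0, 217.0]]) [455.71943649 200.91047012 286.01286917]
```

View pics/w2.png

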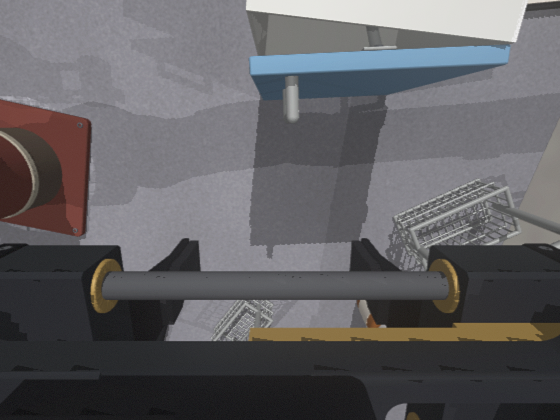

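The wrist view shows the handle top at (292,85–120), the door's top edge from (250,65) to (508,50), and the hook at (375,40).

```bash
python3 - <<'E'
from h import *
s,f=pickle.load(open("w2.pkl","rb"));P=cloud(f,wT(s,f));x,y,z=P[...,0],P[...,1],P[...,2]
hsv=cv2.cvtColor(f["frame"],cv2.COLOR_BGR2HSV)
bl=(hsv[...,0]>95)&(hsv[...,0]<120)&(hsv[...,1]>60)&(abs(z-296)<4)&(y>150)
q=P[bl];print("door top",len(q),np.median(q[:,2]),rect(q[:,:2]))
m=(abs(z-300)<4)&(hsv[...,1]<60)&(y>200);q=P[m];print("cup",len(q),rect(q[:,:2]))
e=[];
for u in range(260,520,20):
    v=np.where(m[:,u])[0]
    if len(v): e.append([u,v.max()])
p=ray(f,e,300,wT(s,f));print("front edge",cv2.fitLine(p[:,:2].astype(np.float32),cv2.DIST_HUBER,0,.01,.01).ravel(),p[[0,-1]])
m=(abs(z-284)<12)&(y>225)&(hsv[...,1]<60)&(x>500);q=P[m];print("hook",len(q),rect(q[:,:2]))
print(rel(s,[458,191,330],103.5),rel(s,[458,191,262],103.5))
E
```

```text
door top 5315 296.04754867497434 (array([519.1, 251.1]), array([221.1,  16.3]), 14.9, [[410.0, 231.0], [414.0, 215.0], [628.0, 272.0], [624.0, 287.0]])
cup 7730 (array([515. , 275.2]), array([226.,  39.]), 12.8, [[400.0, 269.0], [409.0, 231.0], [629.0, 281.0], [621.0, 319.0]])
front edge [9.9370486e-01 1.1202981e-01 5.2040472e+02 2.7521368e+02] [[413.65418697 263.29909371 300.        ]
 [612.01110731 285.56069214 300.        ]]
hook 442 (array([564.5, 276. ]), array([124.6,  24.8]), 7.0, [[501.0, 281.0], [504.0, 256.0], [628.0, 271.0], [625.0, 296.0]])
[-0.05, -0.0, -1.07, 8.06, 1.58, 9.65] [-0.05, -0.0, -1.07, 8.06, 1.58, 16.45]
```

Call:
play_rows(series=[0,0,-2.5,4,0.8,0,8.7,0,0,-2.5,8.1,1.6,0,8.7,0,0,-2.5,8.1,1.6,4.5,8.7,0,0,-2.5,8.1,1.6,9,8.7,0,0,-2.5,8.1,1.6,12,8.7,0,0,-2.5,8.1,1.6,14.5,8.7,0,0,-2.5,8.1,1.6,16.4,8.7,0,0,-2.5,8.1,1.6,16.4,8.7])

```text
t: 2.8
eef_pos: [457.9, 188.2, 260.4]
tcp_rot: [-3.137, 0.001, 1.826]
contact_force: [1.0, -0.2, -0.9]
finger_gap: 87.2
grasp_force: 0.0
```

Call:
play_rows(series=[0,0,0,0,0,0,4,0,0,0,0,0,0,2,0,0,0,0,0,0,0,0,0,0,0,0,0,0,0,0,0,0,0,0,0,0,0,0,0,0,0,0])

```text
t: 3.4
eef_pos: [458.7, 190.8, 263.1]
tcp_rot: [3.141, 0.0, 1.829]
contact_force: [0.6, 0.2, 0.0]
finger_gap: 46.6
grasp_force: 0.0
```

Call:
play_rows(series=[0,0,0,0,0,0,0,0,0,0,0,0,0,0,0,0,0,0,0,0,0,0,0,0,0,0,0,0,0,0,0,0,0,0,0,0,0,0,0,0,0,0,0,0,0,0,0,0,0,0,0,0,0,0,0,0])

```text
t: 4.2
eef_pos: [458.8, 190.9, 262.9]
tcp_rot: [3.141, -0.0, 1.829]
contact_force: [2.7, 1.9, -1.7]
finger_gap: 11.0
grasp_force: 30.0
```

```bash
cat >> h.py <<'E'
H=np.array([624,287.]);YC=6.43
def door(phi,al,off): # phi deg; off = out of outer-side from inner face (negative: inside)
    a=np.radians(180+YC+phi);u=np.array([np.cos(a),np.sin(a)]);n=np.array([-u[1],u[0]])
    return H+al*u+off*n
E
python3 - <<'E'
from h import *
from station import *
s=get_state();print(s["eef_pos"],s["finger_gap"],s["grasp_force"])
p0=door(8.4,185,51);print(p0)
for phi in range(14,88,6):
    d=s["eef_pos"].copy();d[:2]=door(phi,185,51);print(phi,rel(s,d,90+YC+phi))
E
```

```text
[458.80855747 190.88226823 262.90238117] 10.986272356502973 30.000046980567276
[458.21599105 190.34772441]
14 [0.03, -0.01, -5.65, -1.82, 0.52, -0.0]
20 [0.03, -0.01, -11.65, -3.65, 1.34, -0.0]
26 [0.03, -0.01, -17.65, -5.39, 2.34, 0.0]
32 [0.03, -0.0, -23.65, -7.01, 3.52, 0.0]
38 [0.03, -0.0, -29.65, -8.5, 4.87, 0.0]
44 [0.03, -0.0, -35.65, -9.85, 6.36, 0.0]
50 [0.03, 0.0, -41.65, -11.03, 7.99, 0.0]
56 [0.03, 0.0, -47.65, -12.03, 9.73, 0.0]
62 [0.03, 0.0, -53.65, -12.84, 11.57, 0.0]
68 [0.03, 0.01, -59.65, -13.46, 13.48, 0.0]
74 [0.03, 0.01, -65.65, -13.88, 15.44, 0.01]
80 [0.03, 0.01, -71.65, -14.09, 17.44, 0.01]
86 [0.03, 0.01, -77.65, -14.08, 19.45, 0.01]
```

Call:
play_rows(series=[0,0,-5.7,-1.8,0.5,0,0,0,0,-11.7,-3.6,1.3,0,0,0,0,-17.7,-5.4,2.3,0,0,0,0,-23.7,-7,3.5,0,0,0,0,-29.7,-8.5,4.9,0,0,0,0,-35.7,-9.8,6.4,0,0,0,0,-41.7,-11,8,0,0,0,0,-41.7,-11,8,0,0])

```text
t: 5.0
eef_pos: [566.1, 104.5, 262.9]
tcp_rot: [3.139, -0.0, 2.559]
contact_force: [1.0, 0.6, 1.7]
finger_gap: 10.8
grasp_force: 30.0
```

```bash
python3 - <<'E'
from h import *
from station import *
s=get_state();print(s["eef_pos"],s["q"],s["contact_force"],s["finger_gap"],s["grasp_force"])
print(door(50,185,51))
for phi in range(56,93,6):
    d=s["eef_pos"].copy();d[:2]=door(phi,185,51);print(phi,rel(s,d,90+YC+phi))
E
```

```text
[566.07611884 104.45666739 262.90376918] [ 0.37204518  0.24157443 -0.74416591  1.57337001  0.16379706  1.38962566
  0.60077558] [0.97667247 0.61180613 1.74452343] 10.82017247390942 30.001953933387995
[564.19701394 104.65526369]
56 [0.13, -0.01, -5.84, -1.74, 0.54, 0.0]
62 [0.14, -0.01, -11.84, -3.57, 1.37, 0.0]
68 [0.14, 0.0, -17.84, -5.31, 2.38, 0.0]
74 [0.14, 0.01, -23.84, -6.93, 3.57, 0.01]
80 [0.14, 0.01, -29.84, -8.41, 4.92, 0.01]
86 [0.14, 0.02, -35.84, -9.75, 6.42, 0.01]
92 [0.14, 0.03, -41.84, -10.92, 8.05, 0.01]
```

Call:
play_rows(series=[0,0,-5.9,-1.8,0.5,0,0,0,0,-11.9,-3.6,1.4,0,0,0,0,-17.9,-5.3,2.4,0,0,0,0,-23.9,-6.9,3.6,0,0,0,0,-29.9,-8.4,4.9,0,0,0,0,-35.9,-9.8,6.4,0,0,0,0,-35.9,-9.8,6.4,0,0,0,0,-35.9,-9.8,6.4,0,0])

```text
t: 5.8
eef_pos: [681.5, 103.9, 262.9]
tcp_rot: [3.141, 0.0, -3.102]
contact_force: [1.1, -1.1, 1.6]
finger_gap: 11.0
grasp_force: 30.0
```

Call:
play_rows(series=[0,0,0,0,0,0,4,0,0,0,0,0,0,4,0,0,0,0,0,0,4,0,0,0,0,0,0,4,0,0,0,0,0,0,4,0,0,0,0,0,0,4,0,0,0,0,0,-4,4,0,0,0,0,0,-8,4])

```text
t: 6.6
eef_pos: [680.5, 103.6, 342.8]
tcp_rot: [-3.141, -0.003, -3.1]
contact_force: [1.1, -0.0, 1.2]
finger_gap: 39.6
grasp_force: 0.0
```

```bash
python3 - <<'E'
from h import *
from station import *
s=get_state();print(s["eef_pos"],s["tcp_rot"],s["q"],s["finger_gap"])
print(rel(s,[s["eef_pos"][0],s["eef_pos"][1],420],65))
print(rel(s,[560,-20,420],65))
print(rel(s,[455,-250,420],65))
E
```

```text
[680.45616075 103.60004245 342.806233  ] [-3.14121611e+00 -2.61633036e-03 -3.10007422e+00] [ 0.27532604  0.49553046 -0.79062715  1.12698592  0.34517503  1.64910946
  1.18816475] 39.64855796263286
[-0.17, -0.07, 117.38, 0.02, -0.0, -7.72]
[-0.17, -0.07, 117.38, 12.57, -11.85, -7.68]
[-0.17, -0.07, 117.38, 24.01, -34.4, -7.64]
```

```bash
python3 - <<'E'
from h import *
from station import *
s=get_state()
f=grab_frame("wrist");pickle.dump((s,f),open("w3.pkl","wb"));cv2.imwrite("pics/w3.png",f["frame"])
P=cloud(f,wT(s,f));x,y,z=P[...,0],P[...,1],P[...,2]
hsv=cv2.cvtColor(f["frame"],cv2.COLOR_BGR2HSV)
bl=(hsv[...,0]>95)&(hsv[...,0]<120)&(hsv[...,1]>60)&(abs(z-296)<4)
q=P[bl];print("door top",len(q),rect(q[:,:2]) if len(q)>5 else 0)
print("hook exp",door(85.5,110,-45))
m=(z>255)&(z<292)&(abs(x-590)<50)&(abs(y-175)<50)&(~bl);q=P[m];print(len(q))
if len(q)>5: print(rect(q[:,:2]),np.percentile(q[:,2],[5,50,95])); v,u=np.where(m);print(u.mean(),v.mean())
E
```

```text
door top 7903 (array([635.9, 177. ]), array([ 16.3, 221.4]), 1.9, [[624.0, 287.0], [631.0, 66.0], [648.0, 67.0], [640.0, 288.0]])
hook exp [582.73016097 175.5468691 ]
2616
(array([591.9, 174. ]), array([72.8, 99.6]), 1.9, [[554.0, 223.0], [557.0, 123.0], [630.0, 125.0], [627.0, 225.0]]) [260.44437609 277.78871386 288.94342949]
379.8639143730887 119.53019877675841
```

View pics/w3.png

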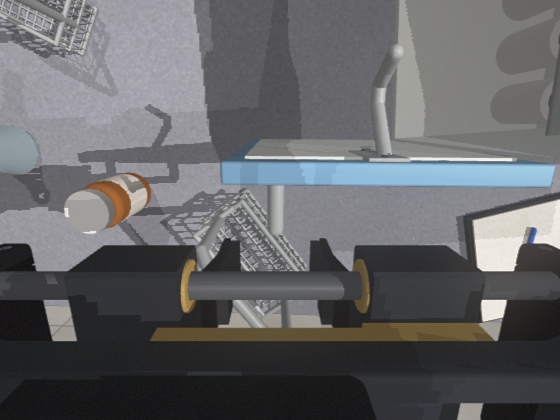

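The view shows the open door's top edge from (222,165) to (552,165) and the J hook, with its tip at (396,52) and its root at (384,152).

```bash
python3 - <<'E'
from h import *
from station import *
s,f=pickle.load(open("w3.pkl","rb"));T=wT(s,f)
print("tip",ray(f,[[396,53]],284,T),"exp",door(85.4,110,-68)); print("mid",ray(f,[[378,100]],263,T))
P=cloud(f,T);x,y,z=P[...,0],P[...,1],P[...,2]
m=(z>262)&(z<292)&(x<610)&(x>555)&(abs(y-172)<25);q=P[m];print(len(q),rect(q[:,:2]),q[:,2].max())
# basket bar from w1
s,f=pickle.load(open("w1.pkl","rb"));T=wT(s,f);P=cloud(f,T);z=P[...,2]
m=(np.hypot(P[...,0]-464,P[...,1]+231)<90)&(z>143)&(z<165);q=P[m];print("bar",len(q),rect(q[:,:2]),np.median(q,0))
m=(np.hypot(P[...,0]-464,P[...,1]+231)<90)&(z>45)&(z<70);q=P[m];print("rim",len(q),rect(q[:,:2]))
E
```

```text
tip [[560.35736544 176.13792656 284.        ]] exp [559.54743205 174.88458409]
mid [[587.14573944 175.1074617  263.        ]]
1223 (array([582.7, 175.6]), array([54.5, 10.1]), 1.9, [[555.0, 180.0], [556.0, 170.0], [610.0, 171.0], [610.0, 182.0]]) 290.03673171007745
bar 682 (array([ 463.2, -231.5]), array([123.9,  10. ]), 65.6, [[433.0, -286.0], [442.0, -290.0], [493.0, -177.0], [484.0, -173.0]]) [ 465.16242087 -226.81452425  154.11847424]
rim 877 (array([ 463.7, -230.3]), array([129.3,  69.9]), 65.4, [[405.0, -275.0], [469.0, -304.0], [522.0, -186.0], [459.0, -157.0]])
```

Call:
play_rows(series=[0,0,8,0,-2,-4,5,0,0,16,2,-5,-6,5,0,0,24,5,-8.5,-7,5,0,0,32,8,-12,-7,5,0,0,40,11,-16,-7,5,0,0,48,14,-20,-7,5,0,0,56,17,-24,-7,5,0,0,64,20,-28,-7,5])

```text
t: 7.45
eef_pos: [491.3, -185.4, 413.2]
tcp_rot: [3.141, 0.001, 2.06]
contact_force: [-0.0, -0.9, 0.3]
finger_gap: 49.7
grasp_force: 0.0
```

```bash
python3 - <<'E'
from h import *
from station import *
s=get_state();print(s["eef_pos"],s["tcp_rot"],s["q"],s["finger_gap"])
print(rel(s,[452.3,-255.6,250],65.5))
E
```

```text
[ 491.3424354  -185.36753483  413.16478475] [3.14112939e+00 6.91015950e-04 2.06017208e+00] [ 0.77547839  0.07544605 -0.53367653  1.4159946   0.03870967  1.65973799
  0.73589567] 49.67739894803384
[0.04, 0.02, 52.54, -4.35, -6.76, 16.32]
```

Call:
play_rows(series=[0,0,8,-1,-1.5,2,5,0,0,16,-2,-3,4,5,0,0,24,-3,-4.5,7,5,0,0,32,-4,-6,10,5,0,0,40,-4.4,-6.8,13,5,0,0,48,-4.4,-6.8,15,5,0,0,53,-4.4,-6.8,16.3,5,0,0,53,-4.4,-6.8,16.3,5])

```text
t: 8.25
eef_pos: [453.0, -254.5, 248.1]
tcp_rot: [-3.139, -0.0, 1.14]
contact_force: [-0.5, 0.1, -0.3]
finger_gap: 49.9
grasp_force: 0.0
```

```bash
python3 - <<'E'
from h import *
from station import *
s=get_state();print(s["eef_pos"],s["tcp_rot"])
f=grab_frame("wrist");T=wT(s,f);P=cloud(f,T);z=P[...,2];cv2.imwrite("pics/w4.png",f["frame"])
m=(np.hypot(P[...,0]-464,P[...,1]+231)<90)&(z>140)&(z<165);q=P[m];print("bar",len(q),rect(q[:,:2]),np.median(q,0))
print(rel(s,[452.3,-255.6,144],65.5))
E
```

```text
[ 452.99272343 -254.54906855  248.13245019] [-3.13857248e+00 -3.41155082e-04  1.13985522e+00]
bar 1709 (array([ 463. , -230.6]), array([127.8,   9.8]), 65.6, [[432.0, -287.0], [441.0, -291.0], [494.0, -174.0], [485.0, -170.0]]) [ 466.04333    -224.29493872  153.90449489]
[-0.17, -0.02, -0.19, -0.13, 0.01, 10.41]
```

Call:
play_rows(series=[0,0,0,-0.1,0,4,5,0,0,0,-0.1,0,7,5,0,0,0,-0.1,0,9,5,0,0,0,-0.1,0,10.4,5,0,0,0,-0.1,0,10.4,5,0,0,0,-0.1,0,10.4,0,0,0,0,-0.1,0,10.4,0,0,0,0,-0.1,0,10.4,0])

```text
t: 9.1
eef_pos: [454.2, -256.3, 147.1]
tcp_rot: [3.14, 0.0, 1.141]
contact_force: [0.4, -0.3, 0.4]
finger_gap: 33.3
grasp_force: 0.0
```

Call:
play_rows(series=[0,0,0,0,0,0,0,0,0,0,0,0,0,0,0,0,0,0,0,0,0,0,0,0,0,0,0,0,0,0,0,0,0,0,0,0,0,0,0,0,0,0,0,0,0,0,0,0,0])

```text
t: 9.8
eef_pos: [453.5, -256.0, 146.0]
tcp_rot: [3.142, 0.0, 1.141]
contact_force: [-2.3, 1.6, 3.3]
finger_gap: 9.0
grasp_force: 30.0
```

Call:
play_rows(series=[0,0,0,0,0,-0.5,0,0,0,0,0,0,-1.5,0,0,0,0,0,0,-3.5,0,0,0,0,0,0,-6,0,0,0,0,0,0,-9,0,0,0,0,0,0,-12,0,0,0,0,0,0,-15,0,0,0,0,0,0,-17,0])

```text
t: 10.6
eef_pos: [453.9, -255.9, 318.7]
tcp_rot: [3.139, 0.0, 1.141]
contact_force: [0.5, -0.8, -2.9]
finger_gap: 8.9
grasp_force: 30.0
```

Call:
play_rows(series=[0,0,0,0,0,-1,0,0,0,0,0,0,-2,0,0,0,0,0,0,-2,0,0,0,0,0,0,-2,0])

```text
t: 11.0
eef_pos: [453.3, -255.8, 335.0]
tcp_rot: [-3.14, -0.0, 1.141]
contact_force: [0.7, -0.1, -3.9]
finger_gap: 8.9
grasp_force: 30.0
```

```bash
cat > bar.py <<'E'
from h import *
from station import *
import sys
s=get_state();print(s["eef_pos"],s["tcp_rot"],s["finger_gap"],s["contact_force"])
f=grab_frame("wrist");T=wT(s,f);P=cloud(f,np.array(f["T_tool_cam"]));cv2.imwrite(f"pics/{sys.argv[1]}.png",f["frame"])
x,y,z=P[...,0],P[...,1],P[...,2]   # tool frame: bar expected at y~0,z~-4
m=(abs(y)<9)&(abs(z)<35)&(x>13)&(x<95);q=P[m];print("bar tool",len(q),q[:,0].min() if len(q) else 0,q[:,0].max() if len(q) else 0)
if len(q)>20:
    pz=np.polyfit(q[:,0],q[:,2],1);py=np.polyfit(q[:,0],q[:,1],1);print("tilt deg",np.degrees(np.arctan(pz[0])),"z@27",np.polyval(pz,27),"yawdev",np.degrees(np.arctan(py[0])),"y@27",np.polyval(py,27))
m=(abs(y)<60)&(z>60)&(z<115)&(x>-60)&(x<130);q=P[m];print("rim",len(q), np.round(np.percentile(q,[1,99],axis=0),0).tolist() if len(q) else 0)
E
python3 bar.py w5
```

```text
[ 453.29737508 -255.83247749  334.99887677] [-3.14035476e+00 -1.91821013e-04  1.14119591e+00] 8.89970471839895 [ 0.659653   -0.14544223 -3.87860307]
bar tool 3124 13.01378813111959 91.37652594337047
tilt deg 5.776484060777501 z@27 -8.552452269345693 yawdev 0.011311335081847926 y@27 -0.686516959889759
rim 2651 [[-37.0, -36.0, 85.0], [89.0, 34.0, 112.0]]
```

View pics/w5.png

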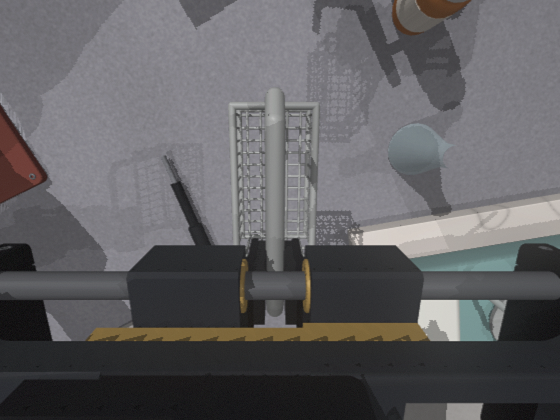

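The basket is held with its bar up the middle of the view, (275,95)–(275,310), and it looks level. Now to check the tilt on the straight part only and plan the approach.

```bash
sed -i 's/(x<95)/(x<68)/' bar.py; python3 bar.py w6; python3 - <<'E'
from h import *
from station import *
s=get_state()
S=door(85.4,110,-45);u=door(85.4,111,-45)-S;print(S,u)
yaw=YC+85.4;g=S+27*u
print(rel(s,[*g,335],yaw),g)
E
```

```text
[ 453.20173443 -255.81765909  334.77464703] [-3.13992510e+00 -2.83238678e-04  1.14112216e+00] 8.832603198717852 [ 0.56490962 -0.17123436 -2.959915  ]
bar tool 2171 13.000817491611535 67.78678800243854
tilt deg 0.6718824229449222 z@27 -7.648642075960912 yawdev 0.16497732657088154 y@27 -0.7059700425225368
rim 2719 [[-37.0, -36.0, 85.0], [90.0, 33.0, 112.0]]
[582.53570152 175.61906828] [ 0.0319341  -0.99948998]
[-0.1, -0.04, -26.45, 42.19, -5.01, -0.0] [583.39792208 148.63283891]
```

```bash
python3 - <<'E'
from h import *
from station import *
s=get_state()
print(rel(s,[503.4,146.1,313],91.83))
E
```

```text
[-0.1, -0.04, -26.45, 38.63, -12.17, 2.21]
```

Call:
play_rows(series=[0,0,0,1.5,-0.5,0,0,0,0,-3,4.5,-1.5,0,0,0,0,-6,8,-2.5,0,0,0,0,-9,12,-3.8,0,0,0,0,-12,16,-5,0,0,0,0,-15,20,-6.3,0,0,0,0,-18,24,-7.6,0,0,0,0,-21,28,-8.8,0,0])

```text
t: 11.9
eef_pos: [489.1, 39.4, 335.9]
tcp_rot: [3.141, 0.0, 1.513]
contact_force: [1.3, -0.5, -3.9]
finger_gap: 9.0
grasp_force: 30.0
```

```bash
python3 - <<'E'
from h import *
from station import *
s=get_state();print(s["eef_pos"],s["tcp_rot"],s["q"],s["finger_gap"])
print(rel(s,[503.4,146.1,313],91.83))
E
```

```text
[489.07797825  39.40165618 335.92402908] [3.14142554e+00 3.82026922e-04 1.51330893e+00] [ 0.56037333  0.00453843 -0.72327773  1.63563663  0.00342104  1.50247466
 -0.22061995] 9.025355022898838
[0.01, 0.02, -5.12, 10.74, 0.82, 2.29]
```

Call:
play_rows(series=[0,0,-1.5,3,0.2,0.5,0,0,0,-3,6,0.4,1,0,0,0,-4.5,8.5,0.6,1.8,0,0,0,-5.1,10,0.8,2.3,0,0,0,-5.1,10.7,0.8,2.3,0,0,0,-5.1,10.7,0.8,2.3,0,0,0,-5.1,10.7,0.8,2.3,0])

```text
t: 12.6
eef_pos: [505.0, 140.6, 313.1]
tcp_rot: [3.141, 0.001, 1.595]
contact_force: [-0.1, -0.8, -4.2]
finger_gap: 8.9
grasp_force: 30.0
```

```bash
python3 bar.py w7;  python3 - <<'E'
from h import *
from station import *
s=get_state()
f=grab_frame("wrist");T=wT(s,f);P=cloud(f,T);x,y,z=P[...,0],P[...,1],P[...,2]
m=(z>262)&(z<292)&(x<610)&(x>548)&(abs(y-172)<25);q=P[m];print("hook",len(q),rect(q[:,:2]) if len(q)>9 else 0)
g=door(85.4,137,-45)
for z in (313,290,265): print(rel(s,[*g,z],91.83))
E
```

```text
[505.02921822 140.59309883 313.11327285] [3.14145970e+00 5.69759015e-04 1.59542074e+00] 8.904116204865778 [-0.13342948 -0.82748603 -4.16896432]
bar tool 2167 13.018192699099615 67.97997588214191
tilt deg 1.1014792837465401 z@27 -7.49249103278988 yawdev 0.15438141977984052 y@27 -0.5163034894518821
rim 2691 [[-37.0, -35.0, 85.0], [90.0, 34.0, 108.0]]
hook 1172 (array([582.5, 176.4]), array([55.2, 10.1]), 1.5, [[555.0, 181.0], [555.0, 171.0], [610.0, 172.0], [610.0, 182.0]])
[0.02, 0.03, -0.46, 0.65, 7.84, 0.02]
[0.02, 0.03, -0.46, 0.65, 7.84, 2.32]
[0.02, 0.03, -0.46, 0.65, 7.84, 4.82]
```

View pics/w7.png

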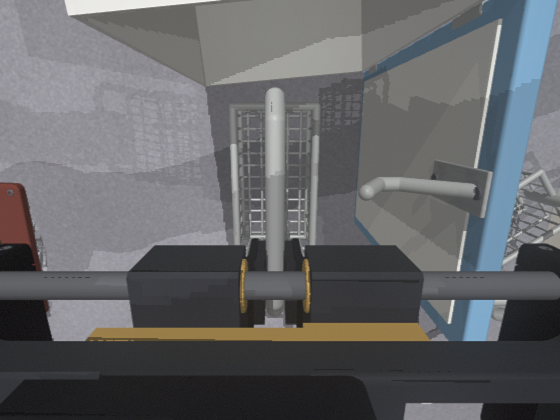

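The bar is at (275,90–310), level. The hook lies to the right from its tip (367,192) to its root (475,190), clear of the fingers and inside the bow.

Call:
play_rows(series=[0,0,-0.4,0.3,2,0,0,0,0,-0.4,0.7,4.5,0,0,0,0,-0.4,0.7,6.7,0,0,0,0,-0.4,0.7,7.9,0,0,0,0,-0.4,0.7,7.9,0,0,0,0,-0.4,0.7,7.9,0,0,0,0,-0.4,0.7,7.9,1,0,0,0,-0.4,0.7,7.9,2,0])

```text
t: 13.5
eef_pos: [583.2, 150.6, 292.6]
tcp_rot: [3.141, 0.001, 1.604]
contact_force: [0.2, 0.3, -3.7]
finger_gap: 8.8
grasp_force: 30.0
```

Call:
play_rows(series=[0,0,0,0,0,0.8,0,0,0,0,0,0,1.6,0,0,0,0,0,0,2.2,0,0,0,0,0,0,2.5,0,0,0,0,0,0,2.7,0,0,0,0,0,0,2.7,0])

```text
t: 14.1
eef_pos: [583.7, 150.6, 265.8]
tcp_rot: [-3.142, -0.0, 1.604]
contact_force: [-0.8, -0.1, -2.7]
finger_gap: 8.7
grasp_force: 30.0
```

```bash
python3 bar.py w8; python3 - <<'E'
from h import *
from station import *
s=get_state();print(rel(s,[*door(85.4,137,-45),265],91.83))
E
```

```text
[583.74606023 150.59669651 265.81569933] [-3.14154281e+00 -8.13767553e-05  1.60361706e+00] 8.653155620900549 [-0.77454894 -0.10921294 -2.6939731 ]
bar tool 2439 13.089255246282953 67.99668088483209
tilt deg -2.099533886265652 z@27 -5.936046527573428 yawdev -0.10442275909667774 y@27 -0.3785963947308598
rim 4746 [[-36.0, -35.0, 61.0], [128.0, 45.0, 114.0]]
[0.01, -0.01, 0.05, -0.2, -0.05, 0.1]
```

Call:
play_rows(series=[0,0,0,-0.2,0,0.1,0,0,0,0,-0.2,0,0.2,0,0,0,0,-0.2,0,0.2,0])

```text
t: 14.45
eef_pos: [583.9, 148.4, 264.0]
tcp_rot: [3.141, 0.0, 1.603]
contact_force: [0.0, -0.1, -3.1]
finger_gap: 9.1
grasp_force: 30.0
```

Call:
play_rows(series=[0,0,0,0,0,0,1.2,0,0,0,0,0,0,1.6,0,0,0,0,0,0,2,0,0,0,0,0,0,2.5,0,0,0,0,0,0,3,0,0,0,0,0,0,3,0,0,0,0,0,0,3,0,0,0,0,0,0,3])

```text
t: 15.25
eef_pos: [583.8, 148.6, 263.9]
tcp_rot: [-3.142, -0.0, 1.604]
contact_force: [-0.1, 0.1, -0.1]
finger_gap: 29.9
grasp_force: 0.0
```

```bash
python3 bar.py w9
```

```text
[583.78715156 148.57256173 263.88405256] [-3.14155744e+00 -2.24155797e-05  1.60363804e+00] 29.853850467019765 [-0.12734159  0.09308599 -0.08818465]
bar tool 2465 13.006888394331334 67.99674168743282
tilt deg -2.0812205697150166 z@27 -6.359137900774398 yawdev -0.2252881782715453 y@27 -0.2142227989766355
rim 5099 [[-37.0, -35.0, 61.0], [128.0, 45.0, 114.0]]
```

Call:
play_rows(series=[0,0,0,0,0,-1,3,0,0,0,0,0,-2,3,0,0,0,0,0,-4,3,0,0,0,0,0,-6.5,3,0,0,0,0,0,-9,3,0,0,0,0,0,-11,3,0,0,0,-3,-3,-12,3,0,0,0,-7,-6,-12,3])

```text
t: 16.1
eef_pos: [525.9, 78.9, 385.9]
tcp_rot: [3.139, -0.003, 1.609]
contact_force: [0.1, -1.3, 0.7]
finger_gap: 29.9
grasp_force: 0.0
```

Call:
play_rows(series=[0,0,0,-3,-2,0,3,0,0,0,-6,-3,0,3,0,0,0,-6,-3,0,3,0,0,0,-6,-3,0,3,0,0,0,-6,-3,0,3,0,0,0,-6,-3,0,3,0,0,0,-6,-3,0,3,0,0,0,-6,-3,0,3])

```text
t: 16.9
eef_pos: [498.2, 16.3, 383.8]
tcp_rot: [-3.141, -0.0, 1.605]
contact_force: [0.2, -0.3, -0.1]
finger_gap: 30.1
grasp_force: 0.0
```

```bash
python3 - <<'E'
from h import *
from station import *
s=get_state();print(s["t"],s["eef_pos"])
f=grab_frame("wrist");cv2.imwrite("pics/w10.png",f["frame"])
g=grab_frame("scene");cv2.imwrite("pics/s10.png",g["frame"])
P=cloud(g);x,y,z=P[...,0],P[...,1],P[...,2]
m=(z>262)&(z<283)&(abs(x-582)<30)&(abs(y-175)<75);q=P[m];print(len(q));
if len(q)>20: print(rect(q[:,:2]),np.polyfit(q[:,1],q[:,2],1))
cv2.imwrite("pics/both.png",np.hstack([cv2.resize(f["frame"],(400,300)),cv2.resize(g["frame"],(400,300))]))
E
```

```text
16.9 [498.21293842  16.34453334 383.7788008 ]
166
(array([585.6, 169.7]), array([ 51.8, 109.9]), 24.0, [[540.0, 209.0], [584.0, 109.0], [632.0, 130.0], [587.0, 230.0]]) [3.08345044e-02 2.64419864e+02]
```

View pics/both.png

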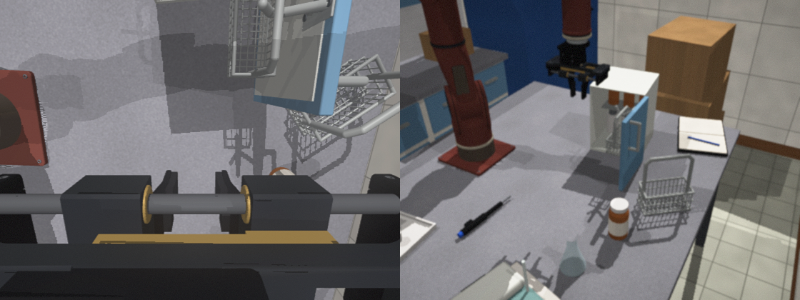

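The basket hangs on the hook at (270,15) in the wrist half, with the door still square and everything else in place. One numeric check before I hand in.

Call:
play_rows(series=[0,0,0,0,0,0,3,0,0,0,0,0,0,3,0,0,0,0,0,0,3,0,0,0,0,0,0,3,0,0,0,0,0,0,3,0,0,0,0,0,0,3,0,0,0,0,0,0,3,0,0,0,0,0,0,3])

```text
t: 17.8
eef_pos: [498.1, 15.7, 383.9]
tcp_rot: [-3.142, -0.0, 1.604]
contact_force: [-0.3, -0.2, 0.3]
finger_gap: 29.8
grasp_force: 0.0
```

```bash
python3 - <<'E'
from h import *
from station import *
for n in ("wrist","side"):
    s=get_state();f=grab_frame(n);P=cloud(f,wT(s,f) if n=="wrist" else None);x,y,z=P[...,0],P[...,1],P[...,2]
    hsv=cv2.cvtColor(f["frame"],cv2.COLOR_BGR2HSV)
    b=P[(hsv[...,0]>95)&(hsv[...,0]<120)&(hsv[...,1]>60)&(abs(z-296)<4)&(x>500)]
    print(n,"door",rect(b[:,:2]) if len(b)>9 else 0)
    q=P[(z>264)&(z<282)&(abs(x-583)<9)&(abs(y-175)<60)];print(len(q))
    if len(q)>20: print(rect(q[:,:2])[:3],"slope",np.polyfit(q[:,1],q[:,2],1)[0])
    r=P[(z>155)&(z<195)&(abs(x-583)<50)&(abs(y-175)<80)];print("rim",len(r),[np.round(np.percentile(r[:,i],[1,99])) for i in range(3)] if len(r) else 0)
E
```

```text
wrist door (array([637.1, 121.8]), array([ 17.3, 110.8]), 2.3, [[626.0, 177.0], [631.0, 66.0], [648.0, 67.0], [644.0, 177.0]])
1251
(array([581.7, 150.3]), array([67.6, 17.6]), 86.4) slope 0.02040998807351935
rim 2298 [array([548., 629.]), array([ 97., 217.]), array([157., 194.])]
side door (array([635.8, 177.8]), array([ 18.3, 223.6]), 1.9, [[623.0, 289.0], [630.0, 66.0], [649.0, 66.0], [641.0, 290.0]])
155
(array([582. , 176.6]), array([ 14.7, 112.5]), 3.2) slope -0.008433085744493259
rim 294 [array([549., 631.]), array([100., 204.]), array([156., 195.])]
```

The bar is centred at (582,176.6), level, and the door is at about 85°. Handing in.

```bash
python3 -c "
from station import *
print(hand_in())"
```

```text
the job is handed in; nothing more can be done
None
```

I opened the door to about 85° by its handle and hung the basket by the middle of its handle on the hook, level and released; the job is handed in after about 18 s of robot time, but the hand-in returned no verdict.

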